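# Take the full sample pail off its hook and onto the counter scale

## Task

Two closed sample pails that look alike hang from the rack; one holds stone and is the heavier. Find which by hefting, lift it off its deep hook over the upturned tips, and set it down gently, upright, about the middle of the counter scale's plate, then let go. The lighter pail must be left hanging at rest on the rack, and the other things on the counter must stay where they are.

Things in the scene. Friction and masses are not known exactly. Their poses are not given: they have to be found in the camera images.
- rack: Fixed dark steel rack, 360 mm wide along its y, 258 mm high; origin on the counter below the midpoint of its two hook seats (at its y = +120 and -120 mm). Posts and beam stand 80 to 100 mm to its +x, base plate 55 to 145 mm; pails come out to its -x, the side towards the robot. A pail may hang on either hook.
- hook_left (a point): Seat of the hook at rack y = +120 mm, where the middle of a hanging bail bar lies, 235 mm above the counter; axes as the rack. The hook is two 8 mm prongs, 42 mm either side of this point along y, each with a flat-bottomed seat and, 22 mm to -x, an upturned end with a red tip 270 mm above the counter.
- hook_right (a point): The like seat at rack y = -120 mm. From either hook a pail must rise at least 40 mm to pass the tips, and at most 68 mm (then its lid meets the prongs from below; 55 mm is good), before it is drawn out to -x; it is free of the prongs after 100 mm.
- pail_1: Grey pail with yellow lid, just like the other to the eye. Foot 88 mm across, lid 104 mm across, its top 82 mm above the foot. A stiff (unhinged) bail of 10 mm steel bar along the pail's y, 142 mm wide, its top bar 165 mm above the foot. Origin: centre of the foot, z up. Hangs by the top bar, foot 70 mm above the counter. One pail weighs 0.63 to 0.85 kg in all, the other 0.26 to 0.34 kg; which is which varies
- pail_2: Grey pail with yellow lid, just like the other to the eye. Foot 88 mm across, lid 104 mm across, its top 82 mm above the foot. A stiff (unhinged) bail of 10 mm steel bar along the pail's y, 142 mm wide, its top bar 165 mm above the foot. Origin: centre of the foot, z up. Hangs by the top bar, foot 70 mm above the counter. One pail weighs 0.63 to 0.85 kg in all, the other 0.26 to 0.34 kg; which is which varies
- pail_1_grip (a point): Middle of the black flat-sided grip sleeve on the middle of pail_1's bail bar: 16 mm across (pail x), 46 mm along (y), 20 mm high; 165 mm above the foot, 235 mm above the counter while hanging. Free room for fingers on both x sides; hanging, the pail's axes are about parallel to the rack's.
- pail_2_grip (a point): The same for pail_2.
- scale: fixed counter scale: square steel plate 190 x 190 mm, its top 45 mm above the counter, on a grey body with a low console (30 mm high) on its -x side. Origin on the counter below the plate's middle. It stands to the left or to the right in front of the rack
- scale_plate (a point): middle of the top face of the scale's plate, axes as the scale's
- sample_bin: bystander: loose black bin of stone chips, 110 x 160 x 50 mm high, origin under its centre; on the opposite side from the scale
- cobble: bystander: loose pale cobble, 84 mm across, 46 mm high, origin under its centre, in front of the rack
- sealer_can: bystander: loose blue and white tin, 72 mm across, 75 mm high, origin under its centre, in front of the rack
Not all that is in view belongs to the job. Leave any brown, purple or turquoise look-alike of the pail_2 alone.

How it is judged:
By the outcome, as a careful person would: the job done as asked, in the order asked, and still so for the second after the job is handed in, with the robot touching nothing.
It also fails if it takes over 61 s, if anything falls off the work surface, if the arm or the gripper's body presses on something with over 40 N, if the wrist force passes 120 N, or if a joint passes its speed limit or range.

## Robot

A 6-joint arm with a two-finger parallel gripper is mounted at the origin on the work surface. World frame = base frame: x ahead of the robot, y to its left, z up, the work surface at z = 0. Lengths are in m, angles in degrees, forces in N, time in s.
With the tool pointing down it reaches from about 0.325 to 0.9 m from the base axis. Payload 3.5 kg.
Tool frame: the origin (TCP) lies on the front face of the gripper's body, between the roots of the fingers; the fingertips stand 73 mm ahead of it and the grasp point (between the pads) lies 54 mm ahead of it; z points along the fingers, x is the direction in which the jaws open and shut, and the axes are right-handed (so a half turn about z gives the same grasp; the last joint's range is limited). The gripper opens to 85 mm and grips with 20 to 120 N. Pads are 22 mm wide; open, the fingers measure 114 mm over their backs; the gripper's body (76 mm by 85 mm) begins 54 mm behind the grasp point. The pads swing forward as they close: fully open they stand 13 mm farther back than shut.
Start: joints at [68.675, 15.837, -1.513, 72.651, 0, 84.076], TCP at [0.166, 0.603, 0.304] pointing down, gripper open.
Joint ranges: [-178.77, 178.77], [-48.84, 107.48], [-61.69, 71.31], [-111.58, 123.2], [-90, 87.43], [-180, 180]. Speed limits (degrees/s): [147.25, 147.25, 180, 180, 180, 180].

## Interface

Orientations are given as a 3x3 rotation matrix whose columns are the frame's x, y, z axes.
In Python, from workcell import r, imaging gives the robot as it stands. The module is installed in compiled form; this text tells all that it offers.
- The arm moves only by the tool servo_tool, never from a script. Its argument "deltas" is a list that holds one entry, the list of rows, each a list of 5 numbers: the opening, from 0 (shut) to 1 (fully open), then the shift along the world's x, y, z in mm, then the turn about the world's z in rad. In form: [[[grip, x, y, z, roll], ...]]. A call has 1 to 8 rows; each row is the pose to reach, as a shift and turn from the pose commanded when the call began; what a row does not reach only later rows make up. A row lasts 1/10 s, in which the tool goes at most 50 mm and 8.59 degrees, less where a joint would pass 70% of its speed; a pose out of reach is approached as far as the arm can. A call with a gripper value outside its range is refused whole. The fingers move at their own pace and stop on an object; "squeeze" is the grip in N (left out, the last holds). Time passes only in rows, so rows that repeat a pose let the fingers close. It gives the time, the measured TCP pose, the force and the opening at its end, in the units of the state.
- r.get_state(): the state, without advancing time (a new reading comes with each control period).
- imaging.grab_frame(name): name is "scene" or "top"; returns a dict with "color" (400x640x3 uint8, red, green, blue), "z_map" (400x640 float32, m along the optical axis (not along the pixel's ray), 0 where there is no reading), "vfov" (degrees; the focal length in pixels is half the picture's height over the tangent of half this angle, whatever the lens; pixels are square), "cx", "cy" (the principal point, pixels), "R" (3x3) and "t" (3): a world point X has camera coordinates R X + t. Camera axes: x right, y down, z forward; pixel columns grow to the right and rows downward; lengths in m; the calibration is good to about 2 mm. A picture is of the moment at which its call begins.
- r.finish_job(): hands the job in, once; it reports no verdict.
The state is a dict: "t": time; "joints": joint angles; "dq": joint speeds; "effort": joint torques, N m; "eef_pos": TCP position; "orientation": TCP orientation; "contact_force": force on the tool from outside, world axes, zero at the start; "moment": the same for the moment, N m; "finger_gap": opening from 0.0 (shut) to 1.0 (fully open).
Only numpy, scipy, OpenCV 4.12 (cv2) and the standard library are available. Lean on these libraries where they do the work, as an engineer would, in place of code of your own. Each camera call takes 0.05 s, during which the arm holds its last target.

## Working session

There is one attempt and no reset: what is moved stays moved. The work goes in short steps, Python scripts to look and compute and a tool call to move; the robot and the scene stay as the last step left them, time stands still between calls to the robot, and variables do not carry over. Pictures are saved under pics/ and viewed, and the job is handed in when it is done.

Besides the shell and the picture viewer there is one more tool, called after ">>>" as name([rows], argument=value, ...), one row to a line, values as JSON. servo_tool: Moves the arm, as the interface text tells. Its arguments: {"type":"object","properties":{"deltas":{"type":"array"},"squeeze":{"type":"number"}},"required":["deltas"]}

```bash
mkdir -p pics
cat > h.py <<'E'
import numpy as np,cv2
from workcell import r,imaging
def grab(n):
    f=imaging.grab_frame(n); f['f']=200/np.tan(np.radians(f['vfov'])/2); return f
def pts(f):
    z=f['z_map']; v,u=np.mgrid[0:400,0:640]
    c=np.stack([(u-f['cx'])/f['f']*z,(v-f['cy'])/f['f']*z,z],-1)
    return (c-f['t'])@f['R']
def save(f,n): cv2.imwrite('pics/'+n,f['color'][:,:,::-1])
E
python3 - <<'E'
from h import *
s=r.get_state();print(s)
for n in('scene','top'):
    f=grab(n);save(f,n+'1.png');np.savez(n+'1.npz',**f);print(f['vfov'],f['cx'],f['cy'],f['R'],f['t'],-f['R'].T@f['t'])
E
```

```text
{'t': 0.0, 'joints': array([ 6.86760775e+01,  1.58798850e+01, -1.59865373e+00,  7.26503946e+01,
        1.31884611e-03,  8.40755427e+01]), 'dq': array([-0.05667207,  0.07153356,  0.0733326 , -0.12528502,  0.0053575 ,
       -0.04057731]), 'effort': array([ 4.22858284e-04, -4.45506656e+01,  2.95202941e+01,  1.63137959e-02,
       -1.17421610e-05, -1.20272048e-06]), 'eef_pos': array([0.16574576, 0.60197896, 0.30273522]), 'orientation': array([[ 2.65546204e-01,  9.64097769e-01, -8.39744948e-04],
       [ 9.64095542e-01, -2.65547409e-01, -2.08788070e-03],
       [-2.23591322e-03, -2.55165565e-04, -9.99997468e-01]]), 'contact_force': array([ 0.40635961,  0.51008116, -0.18872362]), 'moment': array([ 0.01408681, -0.0176677 ,  0.00787404]), 'finger_gap': 1.002061800920901}
55.404103247073294 320.43858906144874 198.69913676992664 [[-0.31842722  0.94794367  0.00262625]
 [ 0.74831671  0.25306857 -0.61317078]
 [-0.58191598 -0.19328499 -0.78994601]] [ 0.29155596 -0.31674362  1.45967688] [1.1792732  0.08591286 0.9580823 ]
45.82357942466941 326.34096673849814 193.59845330547296 [[-0.0188643  -0.99974137  0.01270141]
 [-0.9846482   0.01637167 -0.17378118]
 [ 0.1735283  -0.01578468 -0.98470238]] [-0.10411443  0.60753713  1.47756306] [ 0.33984729 -0.09071105  1.56186078]
```

```bash
ls pics
```

```text
scene1.png
top1.png
```

View pics/scene1.png

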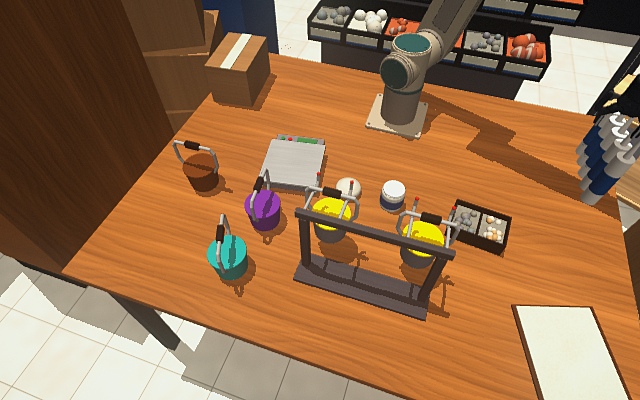

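View pics/top1.png

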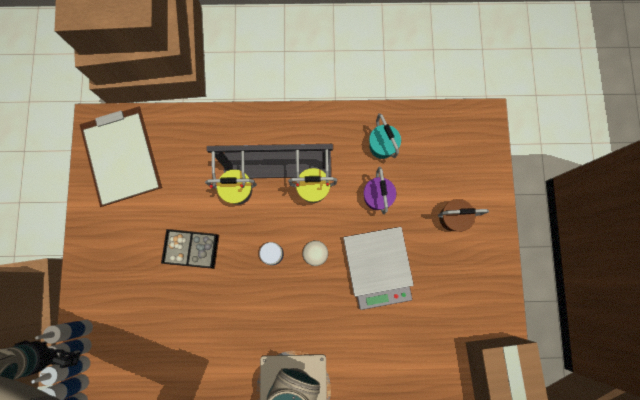

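The scene view (from behind the rack) shows the yellow-lidded pails at (332,215) and (423,240). In the top view they are at (313,184) and (234,186). The teal (228,258), purple (263,210) and brown (201,170) pails are standing look-alikes and fail on colour. The scale is at top (378,265), the tin at (271,253), the cobble at (315,253) and the bin at (190,249).

```bash
python3 - <<'E'
from h import *
f=dict(np.load('top1.npz'));g=dict(np.load('scene1.npz'))
for nm,F in(('top',f),('scene',g)):
    P=pts(F);h=cv2.cvtColor(F['color'],cv2.COLOR_RGB2HSV)
    def rep(name,m,minA=15):
        n,l,st,c=cv2.connectedComponentsWithStats(m.astype(np.uint8))
        for i in range(1,n):
            if st[i,4]>=minA:
                q=P[l==i]; print(nm,name,st[i,4],c[i].round(1),'med',np.median(q,0).round(4),'mid',((np.percentile(q,3,0)+np.percentile(q,97,0))/2).round(4),'ext',np.ptp(q,axis=0).round(3))
    w=(P[...,0]>.2)&(P[...,0]<.95)&(abs(P[...,1])<.5)
    rep('yellow',w&(h[...,0]>22)&(h[...,0]<35)&(h[...,1]>180)&(h[...,2]>120)&(P[...,2]>.1),60)
    rep('black',w&(h[...,2]<60)&(P[...,2]>.205)&(P[...,2]<.26))
    rep('red',w&((h[...,0]<6)|(h[...,0]>174))&(h[...,1]>150)&(h[...,2]>100)&(P[...,2]>.2),3)
    rep('plate',w&(P[...,2]>.038)&(P[...,2]<.052)&(h[...,1]<40)&(h[...,2]>110),300)
    m=(w&(P[...,2]>.038)&(P[...,2]<.052)&(h[...,1]<40)&(h[...,2]>110)).astype(np.uint8)
    n,l,st,c=cv2.connectedComponentsWithStats(m);i=1+st[1:,4].argmax()
    print(cv2.minAreaRect((P[l==i][:,:2]*1000).astype(np.float32)))
    rep('beam',w&(P[...,2]>.245)&(h[...,1]<80)&(h[...,2]<80),100)
    # heights of bystanders
    if nm=='top':
        for a,b in((271,253),(315,253),(190,249),(383,193)): print((a,b),P[b,a].round(3))
E
python3 - <<'E'
import cv2,numpy as np
a=cv2.imread('pics/top1.png')[130:280,190:430];cv2.imwrite('pics/crop1.png',cv2.resize(a,None,fx=3.3,fy=3.3,interpolation=cv2.INTER_CUBIC))
E
```

```text
top black 102 [269.5 150.3] med [0.7001 0.0487 0.2476] mid [0.7001 0.0484 0.2454] ext [0.005 0.146 0.027]
top black 59 [312.9 149.8] med [ 0.7002 -0.076   0.2475] mid [ 0.6997 -0.0728  0.2374] ext [0.005 0.072 0.052]
top black 71 [225.  151.8] med [0.6995 0.18   0.2451] mid [0.6993 0.1712 0.2321] ext [0.007 0.08  0.054]
top black 74 [312.1 179. ] med [ 0.6147 -0.0719  0.2427] mid [ 0.6158 -0.0719  0.2419] ext [0.013 0.04  0.018]
top black 72 [228.1 180.2] med [0.6153 0.1661 0.2438] mid [0.6159 0.166  0.2431] ext [0.013 0.041 0.024]
top red 5 [297. 184.] med [ 0.5962 -0.0303  0.2685] mid [ 0.5964 -0.0303  0.2681] ext [0.006 0.005 0.004]
top red 7 [211. 186.] med [0.5953 0.2083 0.267 ] mid [0.5947 0.209  0.266 ] ext [0.006 0.007 0.007]
top red 4 [241.5 185.5] med [0.5943 0.1239 0.2678] mid [0.5946 0.1236 0.2693] ext [0.003 0.003 0.004]
top plate 3357 [377.9 261.4] med [ 0.3854 -0.2748  0.0442] mid [ 0.3868 -0.2751  0.0444] ext [0.212 0.212 0.014]
((387.259033203125, -275.0655517578125), (188.8018798828125, 189.00770568847656), 9.325139045715332)
top beam 284 [244.6 149. ] med [0.7016 0
[... 1462 characters left out ...]
1] mid [0.7161 0.221  0.2453] ext [0.003 0.012 0.018]
scene red 9 [318. 173.] med [ 0.5997 -0.1131  0.269 ] mid [ 0.5985 -0.1134  0.2691] ext [0.006 0.006 0.006]
scene red 10 [351.4 181.7] med [ 0.5995 -0.0295  0.2689] mid [ 0.5989 -0.0295  0.2682] ext [0.006 0.008 0.006]
scene red 10 [416.7 198.3] med [0.5983 0.1263 0.2685] mid [0.5991 0.1261 0.2668] ext [0.007 0.007 0.008]
scene red 14 [453.7 207.5] med [0.5984 0.2097 0.2676] mid [0.5974 0.2099 0.2676] ext [0.008 0.007 0.007]
scene plate 2304 [293.3 162.2] med [ 0.392  -0.2688  0.0454] mid [ 0.3893 -0.2741  0.0453] ext [0.213 0.209 0.013]
((387.57525634765625, -273.93096923828125), (197.0296630859375, 187.9029083251953), 9.357548713684082)
```

View pics/crop1.png

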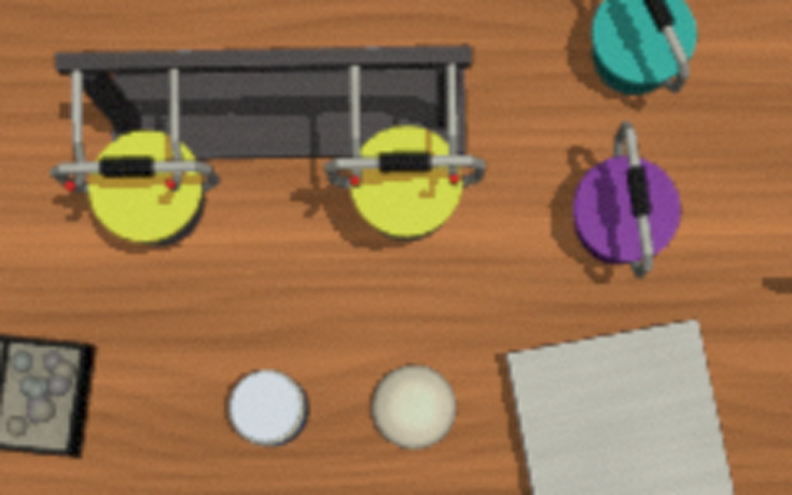

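Only the two yellow-lidded grey pails hang on the rack, as the crop confirms. Their grips are at about (0.619, 0.167) and (0.619, -0.071), and the rack is square to the world axes. I'll heft the left one first because it is nearest.

>>> servo_tool([
  [[1,20,-20,30,-0.1],[1,60,-55,60,-0.24],[1,95,-90,80,-0.38],[1,130,-125,80,-0.52],[1,165,-160,80,-0.66],[1,200,-195,80,-0.8],[1,235,-230,80,-0.94],[1,270,-260,80,-1.08]],
])

```text
t: 0.9
eef_pos: [0.4311, 0.3456, 0.3837]
orientation: [[0.977, 0.215, -0.001], [0.215, -0.977, -0.0], [-0.001, 0.0, -1.0]]
contact_force: [1.1, 0.7, 0.0]
finger_gap: 0.998
```

>>> servo_tool([
  [[1,30,-30,0,-0.1],[1,65,-60,0,-0.2],[1,100,-95,0,-0.223],[1,135,-130,0,-0.223],[1,165,-160,0,-0.223],[1,183,-176,0,-0.223],[1,183,-176,0,-0.223],[1,183,-176,0,-0.223]],
])

```text
t: 1.7
eef_pos: [0.6132, 0.1711, 0.3831]
orientation: [[1.0, -0.002, -0.002], [-0.002, -1.0, 0.0], [-0.002, -0.0, -1.0]]
contact_force: [-0.2, -0.2, 0.2]
finger_gap: 1.001
```

Run:
```python
from h import *
s=r.get_state();print(s['t'],s['eef_pos'],s['orientation'],s['contact_force'],s['joints'])
f=grab('scene');save(f,'s2.png')
a=f['color'][120:300,240:500,::-1];cv2.imwrite('pics/s2c.png',cv2.resize(a,None,fx=3,fy=3))
```

```text
1.7 [0.61324685 0.17111126 0.38305672] [[ 9.99995851e-01 -2.04193772e-03 -2.03186807e-03]
 [-2.04160905e-03 -9.99997902e-01  1.63819029e-04]
 [-2.03219832e-03 -1.59670069e-04 -9.99997922e-01]] [-0.16814273 -0.20724202  0.22129856] [9.76592621e+00 1.55287866e+01 7.51754900e+00 8.21019009e+01
 2.89972569e-02 9.98828828e+01]
```

View pics/s2c.png

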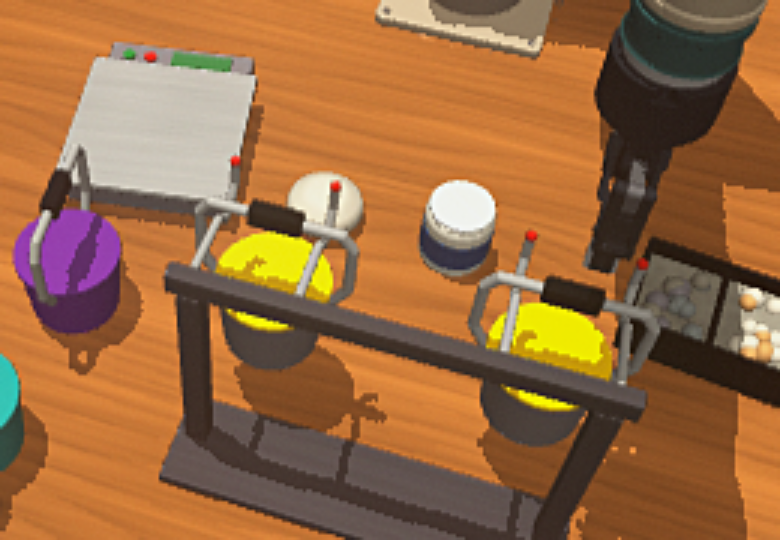

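The image shows the gripper over the left pail's grip at (575,295) in the crop, with nothing touched. A 6 mm/4 mm offset remains, so I'll correct that first and then descend.

>>> servo_tool([
  [[1,6,-4,0,0],[1,6,-4,-30,0],[1,6,-4,-30,0],[1,6,-4,-30,0],[1,6,-4,-30,0]],
])

```text
t: 2.25
eef_pos: [0.6196, 0.1679, 0.3552]
orientation: [[1.0, -0.0, 0.001], [-0.0, -1.0, 0.0], [0.001, -0.0, -1.0]]
contact_force: [0.3, -0.3, -0.2]
finger_gap: 1.0
```

Run:
```python
from h import *
s=r.get_state();print(s['t'],s['eef_pos'],s['contact_force'],s['dq'])
```

```text
2.25 [0.61955956 0.16794642 0.35517177] [ 0.26299049 -0.279258   -0.18901409] [-0.17483068 -0.26600453  0.67236994 -0.28045922  0.0177851   0.04838365]
```

Down 66 mm to a TCP height of 0.289, then close softly.

>>> servo_tool([
  [[1,0,-1,-25,0],[1,0,-1,-45,0],[1,0,-1,-60,0],[1,0,-1,-66,0],[1,0,-1,-66,0],[1,0,-1,-66,0]],
])

```text
t: 2.85
eef_pos: [0.62, 0.1666, 0.289]
orientation: [[1.0, -0.001, 0.002], [-0.001, -1.0, 0.0], [0.002, -0.0, -1.0]]
contact_force: [-0.1, -0.4, 0.0]
finger_gap: 1.001
```

>>> servo_tool([
  [[0.4,0,0,0,0],[0.3,0,0,0,0],[0.2,0,0,0,0],[0,0,0,0,0],[0,0,0,0,0],[0,0,0,0,0],[0,0,0,0,0],[0,0,0,0,0]],
], squeeze=50)

```text
t: 3.65
eef_pos: [0.6197, 0.1665, 0.2882]
orientation: [[1.0, -0.001, 0.001], [-0.001, -1.0, 0.0], [0.001, -0.0, -1.0]]
contact_force: [-0.2, 0.9, 1.1]
finger_gap: 0.178
```

The gap of 0.178 (about 15–16 mm) means the sleeve is held. I'll lift 12 mm slowly and read the force.

>>> servo_tool([
  [[0,0,0,3,0],[0,0,0,6,0],[0,0,0,9,0],[0,0,0,12,0],[0,0,0,12,0],[0,0,0,12,0],[0,0,0,12,0],[0,0,0,12,0]],
])

```text
t: 4.45
eef_pos: [0.6193, 0.1664, 0.2997]
orientation: [[1.0, -0.001, -0.0], [-0.001, -1.0, -0.0], [-0.0, 0.0, -1.0]]
contact_force: [-0.1, 0.1, -4.6]
finger_gap: 0.179
```

>>> servo_tool([
  [[0,0,0,0,0],[0,0,0,0,0]],
])

```text
t: 4.65
eef_pos: [0.6194, 0.1665, 0.2998]
orientation: [[1.0, -0.001, -0.0], [-0.001, -1.0, -0.0], [-0.0, 0.0, -1.0]]
contact_force: [0.4, 0.0, -3.2]
finger_gap: 0.18
```

Run:
```python
from h import *
for i in range(4):
    s=r.get_state();print(s['t'],s['eef_pos'],s['contact_force'],s['finger_gap']);f=grab('scene')
save(f,'s3.png')
a=f['color'][120:300,240:500,::-1];cv2.imwrite('pics/s3c.png',cv2.resize(a,None,fx=3,fy=3))
```

```text
4.65 [0.61937145 0.16646869 0.29981737] [ 0.37968055  0.01480944 -3.16950114] 0.1801784812564858
4.7 [0.61940123 0.16646494 0.29984669] [ 0.26714631 -0.18256931 -3.83037793] 0.17874019363273755
4.75 [0.61939413 0.16646875 0.29987696] [-0.98441582 -0.31808916 -2.9796987 ] 0.1796984849138946
4.8 [0.61941798 0.16646966 0.29988777] [ 0.41305985  0.29388847 -3.20637919] 0.17915935508751044
```

View pics/s3c.png

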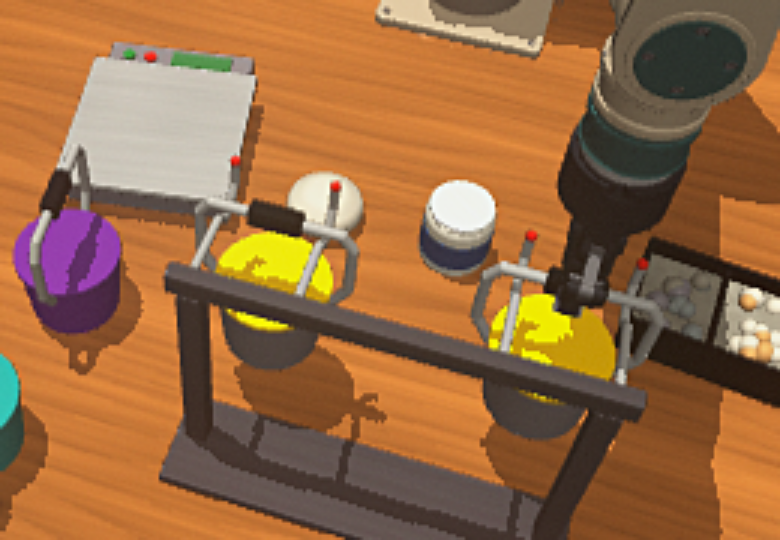

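The pail at (550,350) in the crop is lifted clear of its seat and weighs about 3.3 N, or 0.33 kg. That makes it the light one, so I'll lower it back and release.

>>> servo_tool([
  [[0,0,0,-3,0],[0,0,0,-6,0],[0,0,0,-9,0],[0,0,0,-11,0],[0,0,0,-12,0],[0,0,0,-12,0],[0,0,0,-12,0],[0,0,0,-12,0]],
], squeeze=20)

```text
t: 5.65
eef_pos: [0.6194, 0.1665, 0.2882]
orientation: [[1.0, -0.001, 0.0], [-0.001, -1.0, 0.0], [0.0, -0.0, -1.0]]
contact_force: [-1.2, 0.3, 1.0]
finger_gap: 0.179
```

>>> servo_tool([
  [[0.2,0,0,0,0],[0.25,0,0,0,0],[0.35,0,0,0,0],[0.5,0,0,0,0],[0.7,0,0,0,0],[0.9,0,0,0,0],[1,0,0,0,0],[1,0,0,0,0]],
])

```text
t: 6.45
eef_pos: [0.6194, 0.1665, 0.2879]
orientation: [[1.0, -0.001, 0.0], [-0.001, -1.0, -0.0], [0.0, 0.0, -1.0]]
contact_force: [0.3, -0.0, 0.2]
finger_gap: 0.996
```

>>> servo_tool([
  [[1,0,0,15,0],[1,0,0,40,0],[1,0,0,70,0],[1,0,0,92,0],[1,0,0,92,0]],
])

```text
t: 6.95
eef_pos: [0.6212, 0.1668, 0.3858]
orientation: [[1.0, -0.001, 0.009], [-0.001, -1.0, 0.001], [0.009, -0.001, -1.0]]
contact_force: [1.4, 0.1, -0.2]
finger_gap: 1.003
```

>>> servo_tool([
  [[1,0,-30,0,0],[1,0,-70,0,0],[1,0,-110,0,0],[1,0,-150,0,0],[1,0,-190,0,0],[1,0,-220,0,0],[1,0,-238,0,0],[1,0,-238,0,0]],
])

```text
t: 7.75
eef_pos: [0.6193, -0.0735, 0.3795]
orientation: [[1.0, -0.004, -0.001], [-0.004, -1.0, -0.0], [-0.001, 0.0, -1.0]]
contact_force: [-0.1, 0.2, 0.2]
finger_gap: 0.998
```

>>> servo_tool([
  [[1,0,0,0,0],[1,0,0,0,0]],
])

```text
t: 7.95
eef_pos: [0.6194, -0.0703, 0.3798]
orientation: [[1.0, 0.0, -0.0], [0.0, -1.0, 0.001], [-0.0, -0.001, -1.0]]
contact_force: [-0.3, 0.4, -0.1]
finger_gap: 0.994
```

Run:
```python
from h import *
s=r.get_state();print(s['t'],s['eef_pos'],s['orientation'],s['contact_force'],s['joints'])
f=grab('scene')
a=f['color'][120:300,240:500,::-1];cv2.imwrite('pics/s4c.png',cv2.resize(a,None,fx=3,fy=3))
```

```text
7.95 [ 0.61938743 -0.0702938   0.37982581] [[ 9.99999875e-01  4.01887941e-04 -2.95956747e-04]
 [ 4.02072770e-04 -9.99999724e-01  6.24719280e-04]
 [-2.95705598e-04 -6.24838199e-04 -9.99999761e-01]] [-0.25910103  0.40768613 -0.10819679] [-1.24248661e+01  1.41134366e+01  5.31439832e+00  8.12252230e+01
  3.13069835e-02  7.75520955e+01]
```

View pics/s4c.png

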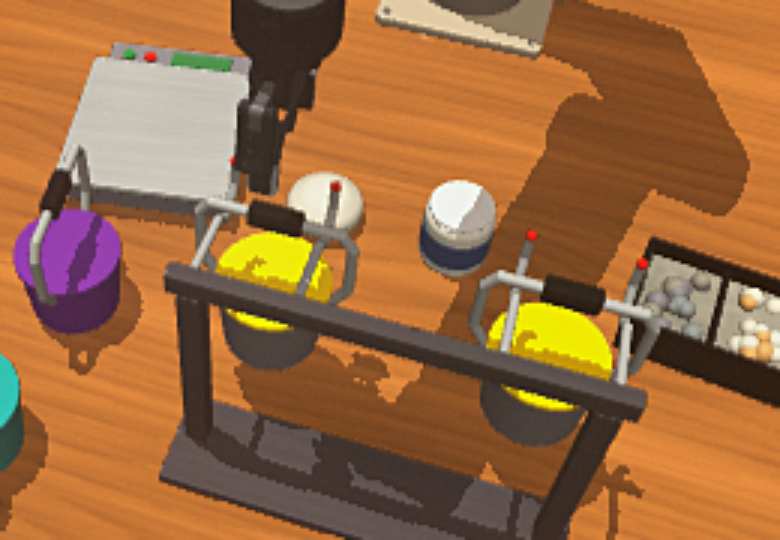

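The light pail hangs again as before, with its grip at (575,297). The gripper is above the right pail's grip (277,218), so I'll go down 91 mm and heft it too.

>>> servo_tool([
  [[1,0,0,-25,0],[1,0,0,-50,0],[1,0,0,-70,0],[1,0,0,-85,0],[1,0,0,-91,0],[1,0,0,-91,0],[1,0,0,-91,0]],
])

```text
t: 8.7
eef_pos: [0.62, -0.0714, 0.2899]
orientation: [[1.0, -0.001, 0.002], [-0.001, -1.0, -0.0], [0.002, 0.0, -1.0]]
contact_force: [0.4, -0.3, 0.5]
finger_gap: 1.001
```

>>> servo_tool([
  [[0.4,0,0,0,0],[0.3,0,0,0,0],[0.2,0,0,0,0],[0,0,0,0,0],[0,0,0,0,0],[0,0,0,0,0],[0,0,0,0,0],[0,0,0,0,0]],
], squeeze=80)

```text
t: 9.5
eef_pos: [0.6199, -0.0717, 0.2894]
orientation: [[1.0, -0.001, 0.001], [-0.001, -1.0, -0.0], [0.001, 0.0, -1.0]]
contact_force: [2.0, -1.7, 2.2]
finger_gap: 0.174
```

>>> servo_tool([
  [[0,0,0,3,0],[0,0,0,6,0],[0,0,0,9,0],[0,0,0,12,0],[0,0,0,12,0],[0,0,0,12,0],[0,0,0,12,0],[0,0,0,12,0]],
])

```text
t: 10.3
eef_pos: [0.6193, -0.0715, 0.3007]
orientation: [[1.0, -0.001, -0.0], [-0.001, -1.0, 0.0], [-0.0, -0.0, -1.0]]
contact_force: [0.1, 0.4, -6.9]
finger_gap: 0.166
```

Run:
```python
from h import *
for i in range(4):
    s=r.get_state();print(s['t'],s['eef_pos'],s['contact_force'],s['moment'],s['finger_gap']);f=grab('scene')
a=f['color'][120:300,240:500,::-1];cv2.imwrite('pics/s5c.png',cv2.resize(a,None,fx=3,fy=3))
```

```text
10.3 [ 0.61932082 -0.07150918  0.30073493] [ 0.09179071  0.35179455 -6.90297408] [-0.03677962  0.03085302 -0.00231967] 0.1658631944836033
10.35 [ 0.61934243 -0.07151844  0.3007669 ] [-1.06489253  0.2522496  -7.21801306] [-0.01028275 -0.00223001  0.04239964] 0.17051648394583716
10.4 [ 0.6193467  -0.07152136  0.300805  ] [ 0.42826594  0.29801447 -8.02476139] [0.01549382 0.00337619 0.02934041] 0.17639579507266961
10.45 [ 0.61937226 -0.07152562  0.30084656] [ 0.82349881  1.0279538  -6.50765245] [0.0080145  0.05473779 0.03787724] 0.1709141780041128
```

View pics/s5c.png

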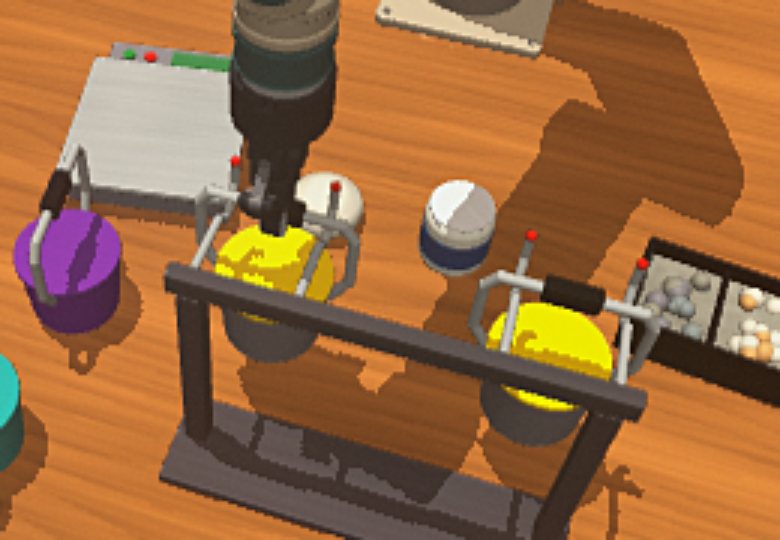

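At about 7.1 N (0.72 kg) the right pail is the heavy one. I'll raise it 43 mm more, to 55 mm in all.

>>> servo_tool([
  [[0,0,0,5,0],[0,0,0,12,0],[0,0,0,20,0],[0,0,0,28,0],[0,0,0,36,0],[0,0,0,41,0],[0,0,0,43,0],[0,0,0,43,0]],
], squeeze=90)

```text
t: 11.3
eef_pos: [0.6196, -0.0716, 0.3444]
orientation: [[1.0, -0.001, 0.001], [-0.001, -1.0, -0.0], [0.001, 0.0, -1.0]]
contact_force: [-0.5, 0.4, -7.6]
finger_gap: 0.174
```

>>> servo_tool([
  [[0,0,0,0,0],[0,0,0,0,0]],
])

```text
t: 11.5
eef_pos: [0.6192, -0.0715, 0.3433]
orientation: [[1.0, -0.001, -0.001], [-0.001, -1.0, 0.0], [-0.001, -0.0, -1.0]]
contact_force: [-0.4, -0.1, -7.6]
finger_gap: 0.17
```

Run:
```python
from h import *
s=r.get_state();print(s['t'],s['eef_pos'],s['contact_force'],s['finger_gap']);f=grab('scene')
a=f['color'][120:300,240:500,::-1];cv2.imwrite('pics/s6c.png',cv2.resize(a,None,fx=3,fy=3))
```

```text
11.5 [ 0.61915267 -0.07145457  0.34327604] [-0.41719808 -0.06294826 -7.63325451] 0.17013031613328994
```

View pics/s6c.png

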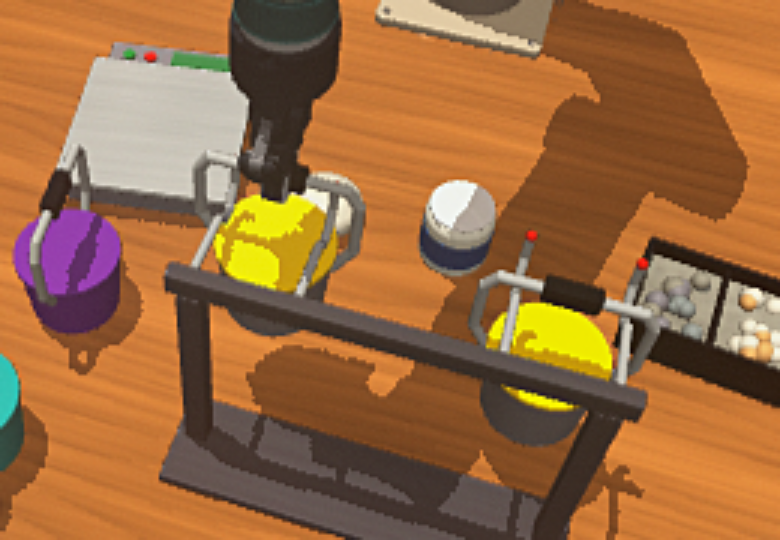

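The pail at (280,240) is upright, its bail is above the tips, and the force is clean. Next I'll draw it out to -x.

>>> servo_tool([
  [[0,-6,0,0,0],[0,-18,0,0,0],[0,-32,0,0,0],[0,-48,0,0,0],[0,-64,0,0,0],[0,-80,0,0,0],[0,-96,0,0,0],[0,-110,0,0,0]],
])

```text
t: 12.35
eef_pos: [0.5074, -0.0713, 0.3439]
orientation: [[1.0, -0.001, -0.001], [-0.001, -1.0, 0.0], [-0.001, -0.0, -1.0]]
contact_force: [0.1, 0.6, -8.1]
finger_gap: 0.171
```

>>> servo_tool([
  [[0,-12,0,0,0],[0,-20,-5,0,0],[0,-30,-18,0,0],[0,-45,-38,0,0],[0,-60,-60,0,0],[0,-75,-82,0,0],[0,-88,-104,0,0],[0,-98,-126,0,0]],
])

```text
t: 13.15
eef_pos: [0.4104, -0.1986, 0.3441]
orientation: [[1.0, -0.001, 0.0], [-0.001, -1.0, -0.001], [0.0, 0.001, -1.0]]
contact_force: [0.8, -0.1, -7.2]
finger_gap: 0.171
```

>>> servo_tool([
  [[0,-8,-20,0,0],[0,-14,-40,0,0],[0,-20,-56,0,0],[0,-23,-68,0,0],[0,-24,-75,0,0],[0,-24,-77,0,0],[0,-24,-77,0,0],[0,-24,-77,0,0]],
])

```text
t: 13.95
eef_pos: [0.3876, -0.2739, 0.3438]
orientation: [[1.0, -0.0, -0.0], [-0.0, -1.0, 0.001], [-0.0, -0.001, -1.0]]
contact_force: [0.1, 0.0, -6.4]
finger_gap: 0.17
```

Run:
```python
from h import *
s=r.get_state();print(s['t'],s['eef_pos'],s['orientation'],s['contact_force'],s['finger_gap']);f=grab('scene')
a=f['color'][60:260,200:460,::-1];cv2.imwrite('pics/s7c.png',cv2.resize(a,None,fx=3,fy=3))
```

```text
13.95 [ 0.38757665 -0.27390991  0.34382302] [[ 9.99999972e-01 -2.26238172e-04 -6.59272317e-05]
 [-2.26189226e-04 -9.99999700e-01  7.41489975e-04]
 [-6.60949652e-05 -7.41475043e-04 -9.99999723e-01]] [ 0.11466473  0.03518747 -6.35816894] 0.17030291323662017
```

View pics/s7c.png

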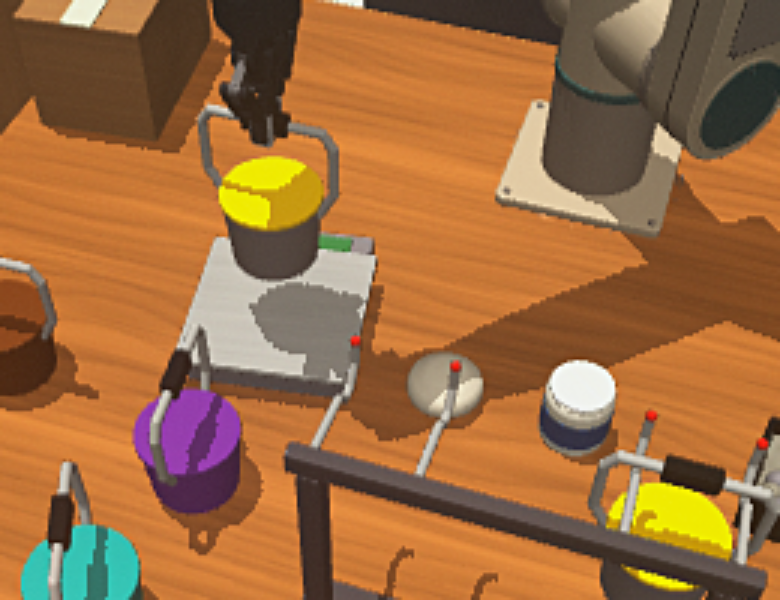

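The pail at (275,215) hangs upright over the plate, with its foot at about 0.125 m, 80 mm above it. I'll descend 72 mm and then creep.

>>> servo_tool([
  [[0,0,0,-8,0],[0,0,0,-20,0],[0,0,0,-34,0],[0,0,0,-48,0],[0,0,0,-60,0],[0,0,0,-68,0],[0,0,0,-72,0],[0,0,0,-72,0]],
])

```text
t: 14.8
eef_pos: [0.3872, -0.2743, 0.2712]
orientation: [[1.0, -0.001, -0.001], [-0.001, -1.0, 0.001], [-0.001, -0.001, -1.0]]
contact_force: [0.3, -0.4, -6.7]
finger_gap: 0.174
```

>>> servo_tool([
  [[0,0,0,-1,0],[0,0,0,-2,0],[0,0,0,-3,0],[0,0,0,-4,0],[0,0,0,-5,0],[0,0,0,-5,0]],
])

```text
t: 15.4
eef_pos: [0.3873, -0.2744, 0.2668]
orientation: [[1.0, -0.001, -0.0], [-0.001, -1.0, 0.0], [-0.0, -0.0, -1.0]]
contact_force: [0.4, -0.2, -7.7]
finger_gap: 0.172
```

>>> servo_tool([
  [[0,0,0,-0.5,0],[0,0,0,-1,0],[0,0,0,-1.5,0],[0,0,0,-2,0],[0,0,0,-2,0]],
])

```text
t: 15.9
eef_pos: [0.3875, -0.2746, 0.265]
orientation: [[1.0, -0.001, 0.0], [-0.001, -1.0, -0.0], [0.0, 0.0, -1.0]]
contact_force: [0.1, 0.3, -7.2]
finger_gap: 0.172
```

>>> servo_tool([
  [[0,0,0,-0.5,0],[0,0,0,-1,0],[0,0,0,-1,0]],
])

```text
t: 16.2
eef_pos: [0.3877, -0.2747, 0.2649]
orientation: [[1.0, -0.001, 0.001], [-0.001, -1.0, -0.001], [0.001, 0.001, -1.0]]
contact_force: [-0.7, 2.6, 0.4]
finger_gap: 0.167
```

>>> servo_tool([
  [[0,0,0,-0.5,0],[0,0,0,-1,0],[0,0,0,-1,0]],
])

```text
t: 16.5
eef_pos: [0.3878, -0.2747, 0.2649]
orientation: [[1.0, -0.001, 0.001], [-0.001, -1.0, -0.001], [0.001, 0.001, -1.0]]
contact_force: [-2.0, 3.5, 7.3]
finger_gap: 0.171
```

The pail is down and is now pressed by about 7 N, so I'll ease back 1 mm and then release.

>>> servo_tool([
  [[0,0,0,0.5,0],[0,0,0,1,0],[0,0,0,1,0]],
], squeeze=20)

```text
t: 16.8
eef_pos: [0.3878, -0.2747, 0.2648]
orientation: [[1.0, -0.001, 0.001], [-0.001, -1.0, -0.001], [0.001, 0.001, -1.0]]
contact_force: [-2.3, 3.5, 6.9]
finger_gap: 0.166
```

>>> servo_tool([
  [[0.2,0,0,0,0],[0.25,0,0,0,0],[0.35,0,0,0,0],[0.5,0,0,0,0],[0.7,0,0,0,0],[0.9,0,0,0,0],[1,0,0,0,0],[1,0,0,0,0]],
])

```text
t: 17.6
eef_pos: [0.3875, -0.2745, 0.2639]
orientation: [[1.0, -0.001, 0.0], [-0.001, -1.0, -0.0], [0.0, 0.0, -1.0]]
contact_force: [-0.5, 0.7, 0.7]
finger_gap: 1.001
```

>>> servo_tool([
  [[1,0,0,10,0],[1,0,0,30,0],[1,0,0,55,0],[1,0,0,80,0],[1,0,0,110,0],[1,0,0,130,0],[1,0,0,140,0],[1,0,0,140,0]],
])

```text
t: 18.4
eef_pos: [0.388, -0.275, 0.4059]
orientation: [[1.0, -0.001, 0.003], [-0.001, -1.0, -0.003], [0.003, 0.003, -1.0]]
contact_force: [-0.1, -0.2, -0.2]
finger_gap: 1.0
```

Run:
```python
from h import *
s=r.get_state();print(s['t'],s['eef_pos'],s['contact_force'],s['finger_gap']);f=grab('scene')
a=f['color'][60:260,200:460,::-1];cv2.imwrite('pics/s8c.png',cv2.resize(a,None,fx=3,fy=3))
P=pts(f);h=cv2.cvtColor(f['color'],cv2.COLOR_RGB2HSV)
m=(h[...,0]>22)&(h[...,0]<35)&(h[...,1]>180)&(h[...,2]>120)&(P[...,2]>.1)
n,l,st,c=cv2.connectedComponentsWithStats(m.astype(np.uint8))
for i in range(1,n):
    if st[i,4]>60:
        q=P[l==i];print(c[i],st[i,4],((np.percentile(q,2,0)+np.percentile(q,98,0))/2).round(4),np.ptp(q,axis=0).round(3))
```

```text
18.4 [ 0.38796411 -0.27503269  0.4058601 ] [-0.11512909 -0.23352907 -0.19884874] 0.9996618575276849
[293.25566343 138.39158576] 309 [ 0.3642 -0.2739  0.1269] [0.846 0.411 0.837]
[287.01265823 149.16033755] 237 [ 0.4179 -0.2771  0.1268] [0.043 0.09  0.011]
[427.02697495 232.15414258] 519 [0.599  0.1765 0.1512] [0.611 0.132 0.811]
[420.671875 253.453125] 64 [0.8539 0.1476 0.4477] [0.519 0.108 0.812]
```

View pics/s8c.png

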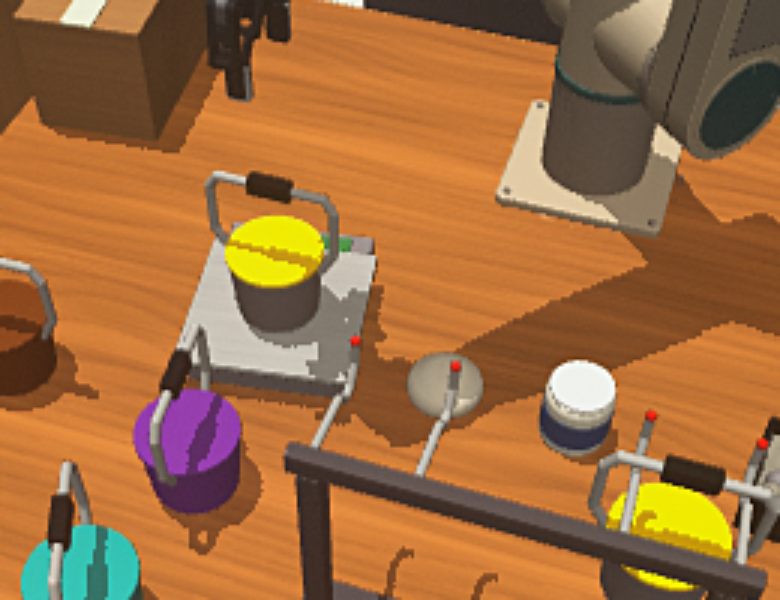

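The heavy pail stands upright on the plate at (277,275), lid top at 0.127 m (45 + 82 mm), and the gripper is clear. I'll wait briefly, check that the bystanders have not moved, and hand in.

>>> servo_tool([
  [[1,0,0,0,0],[1,0,0,0,0],[1,0,0,0,0],[1,0,0,0,0],[1,0,0,0,0]],
])

```text
t: 18.95
eef_pos: [0.3873, -0.2745, 0.4035]
orientation: [[1.0, -0.001, -0.001], [-0.001, -1.0, 0.001], [-0.001, -0.001, -1.0]]
contact_force: [0.0, 0.2, -0.4]
finger_gap: 0.999
```

Run:
```python
from h import *
f=grab('scene');g=dict(np.load('scene1.npz'))
d=cv2.absdiff(f['color'],g['color']).max(2)
for n,(u,v,w) in dict(bin=(480,228,28),tin=(394,196,12),cobble=(349,188,9),lightpail=(424,240,25),purple=(263,210,18)).items():
    Z=abs(f['z_map']-g['z_map'])[v-w:v+w,u-w:u+w]; print(n,'frac dz>8mm',(Z>.008).mean().round(3))
P=pts(f);h=cv2.cvtColor(f['color'],cv2.COLOR_RGB2HSV)
y=(h[...,0]>22)&(h[...,0]<35)&(h[...,1]>150)&(abs(P[...,2]-.127)<.008)&(P[...,0]<.5)
q=P[y];print('lid',cv2.minEnclosingCircle((q[:,:2]*1000).astype(np.float32)))
A=np.c_[q,np.ones(len(q))];k=np.linalg.lstsq(np.c_[q[:,:2],np.ones(len(q))],q[:,2],rcond=None)[0];print('slope',k)
```

```text
bin frac dz>8mm 0.013
tin frac dz>8mm 0.021
cobble frac dz>8mm 0.157
lightpail frac dz>8mm 0.015
purple frac dz>8mm 0.015
lid ((385.40765380859375, -273.1465148925781), 54.156532287597656)
slope [-0.00343445  0.00181162  0.12902812]
```

Run:
```python
from h import *
f=grab('top');g=dict(np.load('top1.npz'))
for n,(u,v,w) in dict(bin=(190,249,30),tin=(271,253,14),cobble=(315,253,14),light=(232,184,25)).items():
    print(n,(abs(f['z_map']-g['z_map'])[v-w:v+w,u-w:u+w]>.008).mean().round(3))
print(r.finish_job())
```

```text
bin 0.107
tin 0.085
cobble 0.097
light 0.101
the job is handed in; nothing more can be done
None
```

The heavy pail now stands upright on the scale plate, and the lighter one is hanging back on its hook. The job was handed in at about 19 s of the 61 s limit.

- **Hefting:** I hefted both pails. The left one (rack y+) weighed about 3.3 N, and I lowered it back onto its hook. The right one weighed about 7.1 N, so it was the heavy one. I lifted it 55 mm over the tips, drew it out, set it on the plate and let go.
- **Placing:** In the last camera check the lid centre was about 2 mm from the plate's middle, with its top at about 0.127 m and the lid level. The pail was pressed onto the plate with about 7 N for a moment at touchdown. Easing up 1 mm did not lower that, but releasing did. The gripper ended well above everything with no contact force.
- **Bystanders:** In the scene camera the bin, tin, lighter pail and purple look-alike showed depth changes over 8 mm in at most 2% of their pixels.
- **Checks that disagreed:** The cobble differed by 16% in the scene camera, where the moved pail had partly hidden it before. The top camera showed 8–11% depth difference at all four places checked (bin, tin, cobble and lighter pail). I took that to be depth noise at edges, since no contact was felt and nothing looked moved in the pictures. I did not look into it further before handing in.

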